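# Switch the ball sorter to its other chute

## Robot

A 7-joint arm with a two-finger parallel gripper is mounted at the origin on a cart in front of the work surface, level with it; the furniture and walls round the work are solid. World frame = base frame: x ahead of the robot, y to its left, z up, the work surface at z = 0. Lengths are in m, angles in rad, forces in N, time in s.
With the tool pointing down it reaches from about 0.425 to 0.875 m from the base axis. Payload 4.7 kg.
Tool frame: the origin (TCP) lies at the very end of the fingers, on their centre line; the grasp point (between the pads) lies 19 mm behind it (env.grasp_offset is the distance from the TCP to the grasp point, in m); z points along the fingers, y is the direction in which the jaws open and shut (so a half turn about z gives the same grasp; the last joint's range is limited). The gripper opens to 87 mm and grips with 3 to 60 N. Pads are 19 mm wide; open, the fingers measure 117 mm over their backs; the gripper's body (75 mm by 190 mm) begins 51 mm behind the grasp point.
Start: joints at [1.17, 0.321, -0.07, 1.45, 0.023, 1.371, -0.057], TCP at [0.262, -0.595, 0.223] pointing down, gripper open.
Joint ranges: [-2.86, 2.86], [-0.3, 2.09], [-1.38, 1.24], [0.06, 2.45], [-1.56, 4.7], [0.09, 2.05], [-2.69, 2.69]. Speed limits (rad/s): [2.57, 2.57, 3.14, 3.14, 3.14, 3.14, 3.14].

## Interface

Orientations are given as a unit quaternion [x, y, z, w].
In Python, from workcell import env gives the robot as it stands.
- The arm moves only by the tool play_rows, never from a script. Its argument "commands" is a list of rows, each a list of 7 numbers: the closure, from 0 (fully open) to 1 (shut), then the shift along the tool's x, y, z in units of 40 mm (1.0 is 40 mm), then the turn, a rotation vector about the tool's x, y, z in degrees. In form: [[hand, tx, ty, tz, wx, wy, wz], ...]. A call has 1 to 8 rows; each row is the pose to reach, as a shift and turn from the pose commanded when the call began, along the tool's axes at that moment; what a row does not reach only later rows make up. A row lasts 1/12 s, in which the tool goes at most 41.7 mm and 7.16 degrees, less where a joint would pass 70% of its speed; a pose out of reach is approached as far as the arm can. A call with a gripper value outside its range is refused whole. The fingers move at their own pace and stop on an object; the grip force is fixed at half the most. Time passes only in rows, so rows that repeat a pose let the fingers close. It gives the time, the measured TCP pose, the force and the opening at its end, in the units of the state.
- env.read_state(): the state, without advancing time (a new reading comes with each control period).
- env.get_image(name): name is "scene" or "side" or "wrist"; returns a dict with "img" (400x640x3 uint8, red, green, blue), "camera_matrix" (3x3 intrinsics, pixels), "world_to_cam" (4x4, takes a point from world to camera coordinates); the wrist camera has in their place "mount" (4x4, takes a point from camera to tool coordinates, whose origin is the TCP and whose axes are the flange's). Camera axes: x right, y down, z forward; pixel columns grow to the right and rows downward; lengths in m; the calibration is good to about 2 mm. A picture is of the moment at which its call begins: read the wrist's pose just before it. There is no depth.
- env.sign_off(): hands the job in, once; it reports no verdict.
The state is a dict: "time_s": time; "q": joint angles; "joint_velocities": joint speeds; "joint_efforts": joint torques, N m; "eef_pos": TCP position; "orientation": TCP orientation; "wrist_force": force on the tool from outside, world axes, zero at the start; "ft_torque": the same for the moment, N m; "opening": finger opening in m.
Only numpy, scipy, OpenCV 4.12 (cv2) and the standard library are available. Lean on these libraries where they do the work, as an engineer would, in place of code of your own. Each camera call takes 0.05 s, during which the arm holds its last target.

## Task

The sorting gate is tipped toward the left-hand chute. With a fingertip, press down its raised right-hand end so that it rocks over and stays tipped toward the right-hand chute; then push the larger steel ball along its feed rails, off the end and onto the gate, so that it rolls down and comes to rest in the right-hand pocket. Only push, never pick a ball up, and leave the smaller ball waiting on its rails and the things standing round the sorter undisturbed.

Things in the scene. Friction and masses are not known exactly. Their poses are not given: they have to be found in the camera images.
- sorter: Grey bench sorter with a steel gate, for steel balls, fixed to the worktop, 480 mm (y) by 230 mm (x). Origin: centre of its underside; x points away from the robot, y left, z up (yaw within 0.25 rad of the world's). A seesaw gate in the middle, two feed rails, a chute and pocket at each end. Apart from the balls nothing on it is higher than z 135 mm.
- gate (a joint): Tilt in rad of the gate, an open trough along y, 260 mm long, 56 mm wide inside, on a pivot along x at sorter x 0, y 0, z 60 mm. Starts tipped left at about -0.26 (right end, -y, raised); 0 level; +0.26 fully tipped right (stop). Top-heavy: about 1 N on its end moves it; once past level it falls on to the other stop and stays.
- right_tab (a point): Centre of the top of the flat ribbed press tab, 30 mm (x) by 32 mm (y), on the near side of the gate's right (-y) end; moves with the gate. Relative to the pivot, gate level: x -45, y -114, z +25 mm. Height over the worktop: about 113 mm at the start, 85 level, 55 tipped right. The trough wall beside it (+x) rises 18 mm above it.
- near_rails (a point): Gate end of the near feed rails at the height of their tops (sorter x -36, y 0, z 109 mm). Two level 6 mm rods 18 mm apart run from here 70 mm toward the robot; 3 mm humps at x -46 and x -100 keep a ball between them. No wall beside or behind the ball. A ball pushed inward past the end drops 20 mm onto the gate's middle and rolls to its low side.
- far_rails (a point): The same for the far feed rails, a mirror image: gate end at sorter x +36, y 0, z 109 mm; they run 70 mm away from the robot, humps at x +46 and +100 mm. A ball here is pushed toward the robot.
- right_pocket (a point): Middle of the floor of the right-hand (-y) pocket: sorter x 0, y -211, z 14 mm. The pocket is 74 mm (x) by 51 mm (y), side walls to z 62 mm, end wall to z 75 mm; a fixed chute slopes down to it from the gate's end. The left side is its mirror image.
- large_ball: The larger loose steel ball, 32 mm in diameter, about 0.13 kg; origin at its centre (its axes turn as it rolls). It waits at rest on the near or the far feed rails, by chance; centre 123 mm above the worktop, 64 to 80 mm from the gate's middle along the sorter's x.
- small_ball: The smaller loose steel ball, 22 mm in diameter; origin at its centre, 117 mm above the worktop. It waits on the other feed rails and must stay there.
- flow_meter: Bystander: hand-held meter with keys, 121 x 67 x 30 mm, lying right of the sorter; origin under its centre.
- vial: Bystander: small capped vial, 23 mm in diameter, 52 mm tall, standing to the right and nearer the robot; origin under its centre.
- brass_tee: Bystander: brass tee fitting, 32 x 44 x 16 mm, lying left of the sorter; origin under its centre.

How it is judged:
By the outcome, as a careful person would: the job done as asked, in the order asked, and still so for the second after the job is handed in, with the robot touching nothing.
It also fails if it takes over 40 s, if anything falls off the work surface, if the arm or the gripper's body presses on something with over 40 N, if the wrist force passes 120 N, or if a joint passes its speed limit or range.

## Working session

There is one attempt and no reset: what is moved stays moved. The work goes in short steps, Python scripts to look and compute and a tool call to move; the robot and the scene stay as the last step left them, time stands still between calls to the robot, and variables do not carry over. Pictures are saved under pics/ and viewed, and the job is handed in when it is done.

Besides the shell and the picture viewer there is one more tool, called after "Emit:" as name(argument=value, ...) on one line, values as JSON. play_rows: Moves the arm, as the interface text tells. Its arguments: {"type":"object","properties":{"commands":{"type":"array"}},"required":["commands"]}

```bash
ls; mkdir -p pics; cat > h.py <<'E'
import numpy as np, cv2
from workcell import env
def snap(name, fn):
    s=env.read_state(); r=env.get_image(name); cv2.imwrite('pics/'+fn+'.png', r['img'][:,:,::-1]); return s,r
E
python3 - <<'E'
from h import *
s,r=snap('scene','scene1'); print(s['time_s'],s['eef_pos'],s['orientation'],s['opening']); print(r['camera_matrix'],r['world_to_cam'])
s,r=snap('side','side1'); print(r['camera_matrix'],r['world_to_cam'])
s,r=snap('wrist','wrist1'); print(r['camera_matrix'],r['mount'])
E
```

```text
pics
0.0 [ 0.26165257 -0.59439386  0.22146244] [ 9.78576031e-01  2.05883503e-01 -2.44533896e-04 -9.35233750e-04] 0.08700722159937871
[[407.83527266   0.         317.65400809]
 [  0.         407.83527266 198.25475239]
 [  0.           0.           1.        ]] [[-0.54040137 -0.84119438 -0.01893083  0.30252199]
 [-0.54050369  0.36429836 -0.75838147  0.36669492]
 [ 0.6448427  -0.39959821 -0.651536    0.90488348]
 [ 0.          0.          0.          1.        ]]
[[389.48818149   0.         318.5316862 ]
 [  0.         389.48818149 190.8679246 ]
 [  0.           0.           1.        ]] [[ 0.81671409  0.57695862  0.00984163 -0.45118637]
 [ 0.46041593 -0.64127144 -0.61383069 -0.18714383]
 [-0.34784375  0.50585541 -0.78937635  1.59389644]
 [ 0.          0.          0.          1.        ]]
[[280.5580817    0.         319.77083508]
 [  0.         280.5580817  193.83379407]
 [  0.           0.           1.        ]] [[ 5.25130361e-04 -9.70592778e-01 -2.40726782e-01  6.47020228e-02]
 [ 9.99999581e-01  6.90235945e-04 -6.01544543e-04 -2.06961979e-03]
 [ 7.50013067e-04 -2.40726366e-01  9.70592734e-01 -1.61726999e-01]
 [ 0.00000000e+00  0.00000000e+00  0.00000000e+00  1.00000000e+00]]
```

View pics/scene1.png

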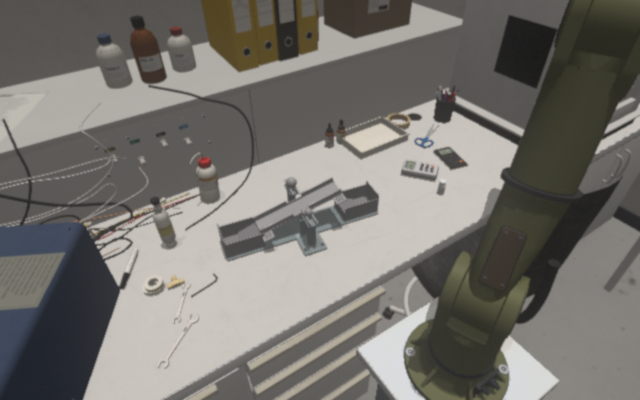

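View pics/side1.png

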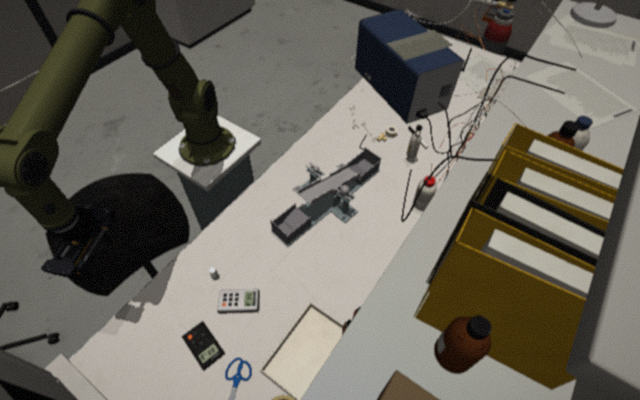

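View pics/wrist1.png

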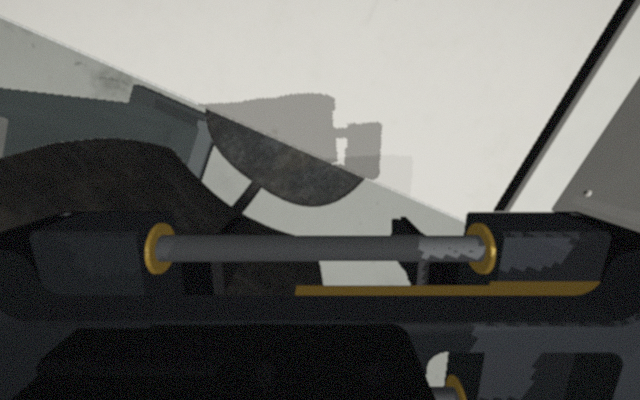

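```bash
python3 - <<'E'
import cv2
a=cv2.imread('pics/scene1.png')[160:270,205:395]; cv2.imwrite('pics/scene1z.png',cv2.resize(a,None,fx=4,fy=4,interpolation=cv2.INTER_CUBIC))
a=cv2.imread('pics/side1.png')[140:250,260:390]; cv2.imwrite('pics/side1z.png',cv2.resize(a,None,fx=5,fy=5,interpolation=cv2.INTER_CUBIC))
E
```

```text
(no output)
```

View pics/scene1z.png

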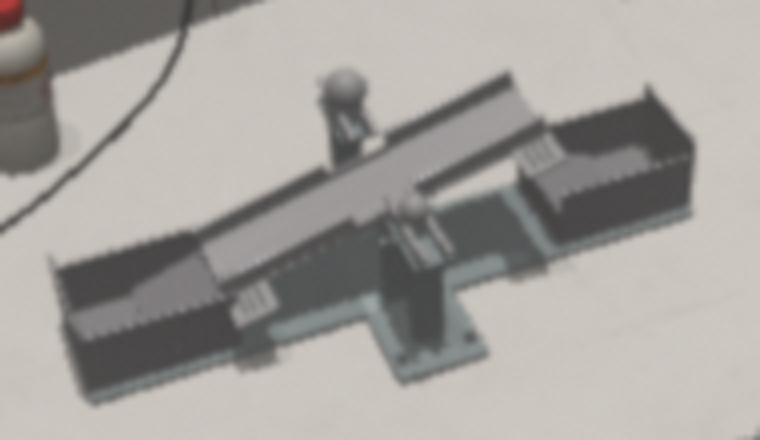

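View pics/side1z.png

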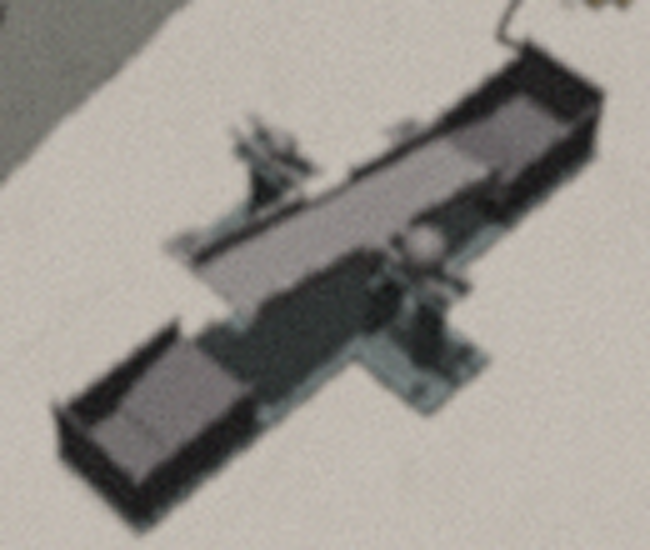

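```bash
cat >> h.py <<'E'
def P(r):
    return r['camera_matrix']@r['world_to_cam'][:3]
def ray_z(r,uv,z):
    p=P(r); u,v=uv
    A=np.array([u*p[2]-p[0], v*p[2]-p[1]]); return np.linalg.solve(A[:,:2], -A[:,3]-A[:,2]*z)
def tri(rs,uvs):
    A=[]
    for r,(u,v) in zip(rs,uvs):
        p=P(r); A+= [u*p[2]-p[0], v*p[2]-p[1]]
    A=np.array(A); return np.linalg.lstsq(A[:,:3],-A[:,3],rcond=None)[0]
E
python3 - <<'E'
from h import *
S=env.get_image('scene'); D=env.get_image('side')
s=lambda x,y:(x/4+205-.375,y/4+160-.375); d=lambda x,y:(x/5+260-.4,y/5+140-.4)
def show(n,a,b,z):
    out=[n]
    if a: out.append(ray_z(S,s(*a),z).round(4))
    if b: out.append(ray_z(D,d(*b),z).round(4))
    if a and b: out.append(tri([S,D],[s(*a),d(*b)]).round(4))
    print(*out)
show('large',(345,88),(424,243),.123)
show('small',(411,206),(282,145),.117)
show('rtab',(541,152),None,.113)
show('ltab',(256,302),None,.055)
show('Rend far',(650,90),(140,490),.075)
show('Rend near',(692,143),(60,405),.075)
show('Lend far',(53,262),(602,95),.075)
show('Lend near',(68,318),(527,45),.075)
E
```

```text
large [0.6291 0.0473] [0.6215 0.0506] [0.6236 0.0489 0.127 ]
small [0.4969 0.0713] [0.4906 0.0702] [0.493  0.071  0.1191]
rtab [ 0.4975 -0.0381]
ltab [0.5317 0.1797]
Rend far [ 0.5469 -0.1779] [ 0.5652 -0.1902] [ 0.5592 -0.1864  0.0634]
Rend near [ 0.4784 -0.1645] [ 0.4824 -0.1697] [ 0.4811 -0.1677  0.0715]
Lend far [0.6276 0.288 ] [0.6348 0.2802] [0.6331 0.2862 0.0692]
Lend near [0.5709 0.3003] [0.5625 0.2918] [0.5651 0.2974 0.0756]
```

Emit:
play_rows(commands=[[1,5.0,-5.5,-1,0,0,33.5],[1,5.0,-5.5,-1,0,0,33.5],[1,5.0,-5.5,-1,0,0,33.5],[1,5.0,-5.5,-1,0,0,33.5],[1,5.0,-5.5,-1,0,0,33.5],[1,5.0,-5.5,-1,0,0,33.5],[1,5.0,-5.5,-1,0,0,33.5],[1,5.0,-5.5,-1,0,0,33.5]])

```text
time_s: 0.92
eef_pos: [0.3599, -0.306, 0.2641]
orientation: [0.997, -0.08, 0.001, -0.0]
wrist_force: [1.0, 0.9, -0.4]
opening: 0.0417
```

```bash
cat >> h.py <<'E'
from scipy.spatial.transform import Rotation as Ro
def delta(target, ang=-0.17):
    s=env.read_state(); R=Ro.from_quat(s['orientation']); Rt=Ro.from_matrix(np.array([[np.cos(ang),np.sin(ang),0],[np.sin(ang),-np.cos(ang),0],[0,0,-1]]))
    t=R.inv().apply(np.array(target)-s['eef_pos'])/.04
    w=(R.inv()*Rt).as_rotvec(degrees=True)
    print('t=%.2f'%s['time_s'],'pos',s['eef_pos'].round(4),'F',np.round(s['wrist_force'],1),'open',round(s['opening'],4)); print('shift',t.round(3),'turn',w.round(2))
E
python3 -c "
from h import *
delta((.47,-.02,.26)); print(env.read_state()['q'].round(2))"
```

```text
t=0.92 pos [ 0.3599 -0.306   0.2641] F [ 1.   0.9 -0.4] open 0.0417
shift [ 1.575 -7.498  0.113] turn [-0.06 -0.14  0.56]
[ 0.89 -0.07 -0.23  1.8  -0.02  1.41 -1.06]
```

Emit:
play_rows(commands=[[1,1.6,-7.5,0.1,0,0,0.5],[1,1.6,-7.5,0.1,0,0,0.5],[1,1.6,-7.5,0.1,0,0,0.5],[1,1.6,-7.5,0.1,0,0,0.5],[1,1.6,-7.5,0.1,0,0,0.5],[1,1.6,-7.5,0.1,0,0,0.5],[1,1.6,-7.5,0.1,0,0,0.5],[1,1.6,-7.5,0.1,0,0,0.5]])

```text
time_s: 1.58
eef_pos: [0.4714, -0.0212, 0.259]
orientation: [0.996, -0.085, 0.001, -0.001]
wrist_force: [-0.3, -0.0, -0.5]
opening: 0.0008
```

Emit:
play_rows(commands=[[1,0,0,0,0,0,0],[1,0,0,0,0,0,0],[1,0,0,0,0,0,0]])

```text
time_s: 1.83
eef_pos: [0.4698, -0.0296, 0.2584]
orientation: [0.996, -0.09, -0.0, 0.0]
wrist_force: [0.7, -0.9, 0.1]
opening: 0.0003
```

```bash
cat >> h.py <<'E'
def wristcam(s,r):
    T=np.eye(4); T[:3,:3]=Ro.from_quat(s['orientation']).as_matrix(); T[:3,3]=s['eef_pos']
    r=dict(r); r['world_to_cam']=np.linalg.inv(T@r['mount']); return r
E
python3 -c "
from h import *
delta((.47,-.02,.26)); s,r=snap('wrist','wrist2')
import pickle; pickle.dump((s,{k:np.array(v) for k,v in r.items()}),open('w2.pkl','wb'))
print(s['joint_velocities'].round(3))"
```

```text
t=1.83 pos [ 0.4698 -0.0296  0.2584] F [ 0.7 -0.9  0.1] open 0.0003
shift [-0.037 -0.237 -0.041] turn [ 0.05  0.02 -0.59]
[ 0.013 -0.003  0.016  0.001 -0.003 -0.    -0.002]
```

View pics/wrist2.png

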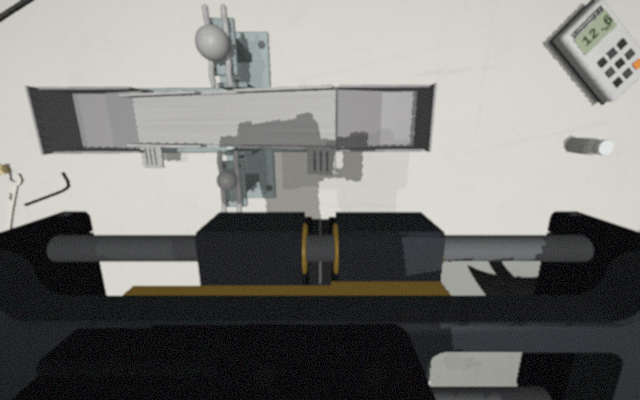

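```bash
python3 - <<'E'
import cv2
a=cv2.imread('pics/wrist2.png')[0:210,15:455]; cv2.imwrite('pics/wrist2z.png',cv2.resize(a,None,fx=1.8,fy=1.8,interpolation=cv2.INTER_CUBIC))
a=cv2.imread('pics/wrist2.png')[130:210,200:360]; cv2.imwrite('pics/wrist2t.png',cv2.resize(a,None,fx=5,fy=5,interpolation=cv2.INTER_CUBIC))
E
```

```text
(no output)
```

View pics/wrist2z.png

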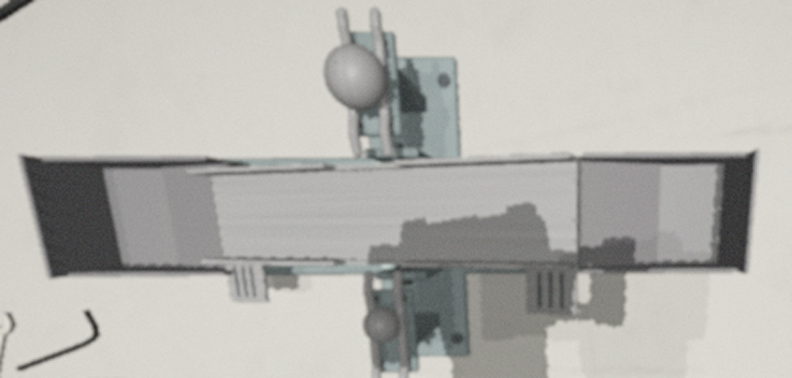

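View pics/wrist2t.png

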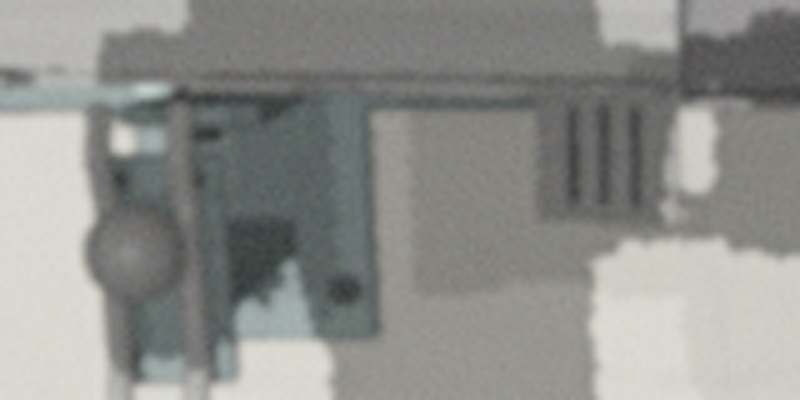

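```bash
python3 - <<'E'
from h import *
import pickle
from scipy.optimize import least_squares
s,r=pickle.load(open('w2.pkl','rb')); W=wristcam(s,r)
for n,uv,z in [('large',(212,42.5),.123),('small',(227.5,180.5),.117),('rtab',(320,160.5),.113),('ltab',(153,156.5),.055),('Rf',(433,86),.075),('Rn',(432,150),.075),('Lf',(28,88),.075),('Ln',(42,153),.075)]:
    print(n, ray_z(W,uv,z).round(4))
S=env.get_image('scene');D=env.get_image('side')
print(tri([W,S,D],[(212,42.5),(290.9,181.6),(344.4,188.2)]).round(4), tri([W,S,D],[(227.5,180.5),(307.4,211.1),(316,168.6)]).round(4))
for uv in [(207,200),(165,240)]: print('bottle',ray_z(S,uv,0).round(3))
E
```

```text
large [0.6261 0.0488]
small [0.4915 0.071 ]
rtab [ 0.4945 -0.0329]
ltab [0.5311 0.1806]
Rf [ 0.5513 -0.1762]
Rn [ 0.4779 -0.1689]
Lf [0.6329 0.2856]
Ln [0.5596 0.3006]
[0.624  0.0485 0.127 ] [0.4927 0.0708 0.1192]
bottle [0.839 0.254]
bottle [0.736 0.425]
```

```bash
python3 - <<'E'
from h import *
import pickle
s,r=pickle.load(open('w2.pkl','rb')); W=wristcam(s,r)
def loc(p,c=(.556,.060),a=-.17):
    d=np.array(p)-c; return (np.array([[np.cos(a),np.sin(a)],[-np.sin(a),np.cos(a)]])@d).round(4)
def world(p,c=(.556,.060),a=-.17):
    return (np.array([[np.cos(a),-np.sin(a)],[np.sin(a),np.cos(a)]])@p+c).round(4)
print('tab near edge',loc(ray_z(W,(320.4,173),.113)),'wall line',loc(ray_z(W,(320,147),.13)))
print('balls',loc((.625,.0487)),loc((.492,.071)))
t=world((-.0485,-.108));print('press xy',t); delta((*t,.155))
print('behind ball', world((.115,0)),world((.045,0)))
E
```

```text
tab near edge [-0.0588 -0.1023] wall line [-0.0289 -0.1021]
balls [0.0699 0.0005] [-0.0649  0.    ]
press xy [ 0.4899 -0.0382]
t=1.98 pos [ 0.4698 -0.0298  0.2585] F [-0.3 -0.2 -0.2] open 0.0006
shift [0.533 0.116 2.587] turn [ 0.02  0.01 -0.66]
behind ball [0.6693 0.0405] [0.6004 0.0524]
```

Emit:
play_rows(commands=[[1,0.53,0.12,2.6,0,0,-0.66],[1,0.53,0.12,2.6,0,0,-0.66],[1,0.53,0.12,2.6,0,0,-0.66],[1,0.53,0.12,2.6,0,0,-0.66],[1,0.53,0.12,2.6,0,0,-0.66],[1,0.53,0.12,2.6,0,0,-0.66]])

```text
time_s: 2.48
eef_pos: [0.491, -0.037, 0.1562]
orientation: [0.996, -0.084, 0.001, 0.0]
wrist_force: [-1.4, 0.5, 0.9]
opening: 0.0005
```

```bash
python3 - <<'E'
from h import *
delta((.4899,-.0382,.070)); snap('scene','scene3'); snap('wrist','wrist3')
a=cv2.imread('pics/scene3.png')[130:270,205:395]; b=cv2.imread('pics/wrist3.png')[:210,100:540]
cv2.imwrite('pics/c3.png',np.vstack([cv2.resize(a,(480,354),interpolation=cv2.INTER_CUBIC),cv2.resize(b,(480,229))]))
E
```

```text
t=2.48 pos [ 0.491  -0.037   0.1562] F [-1.4  0.5  0.9] open 0.0005
shift [-0.027  0.034  2.156] turn [-0.   -0.13  0.12]
```

View pics/c3.png

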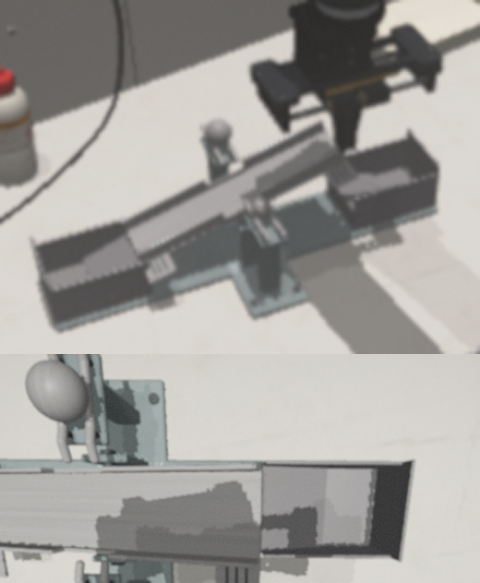

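Emit:
play_rows(commands=[[1,0,0,0.4,0,0,0],[1,0,0,0.8,0,0,0],[1,0,0,1.1,0,0,0],[1,0,0,1.4,0,0,0],[1,0,0,1.65,0,0,0],[1,0,0,1.9,0,0,0],[1,0,0,2.15,0,0,0],[1,0,0,2.15,0,0,0]])

```text
time_s: 3.25
eef_pos: [0.4886, -0.0364, 0.0665]
orientation: [0.997, -0.083, -0.002, -0.0]
wrist_force: [-0.8, 0.4, -1.2]
opening: 0.0003
```

```bash
python3 - <<'E'
from h import *
delta((.4899,-.0382,.160)); snap('scene','scene4'); snap('wrist','wrist4')
a=cv2.imread('pics/scene4.png')[130:270,205:395]; b=cv2.imread('pics/wrist4.png')[:210,100:540]
cv2.imwrite('pics/c4.png',np.vstack([cv2.resize(a,(480,354),interpolation=cv2.INTER_CUBIC),cv2.resize(b,(480,229))]))
E
```

```text
t=3.25 pos [ 0.4886 -0.0364  0.0665] F [-0.8  0.4 -1.2] open 0.0003
shift [ 0.031  0.039 -2.339] turn [-0.02  0.2   0.17]
```

View pics/c4.png

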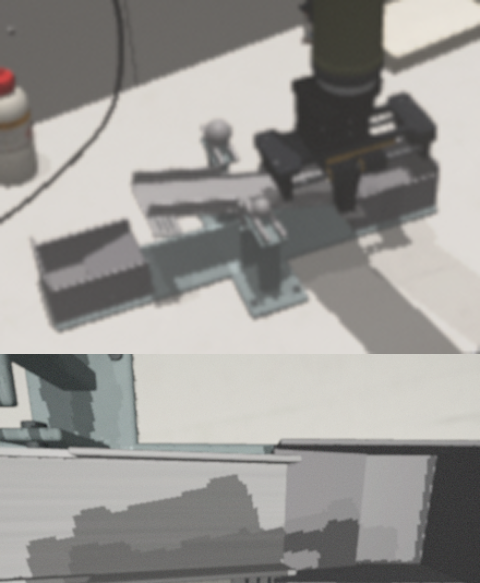

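Emit:
play_rows(commands=[[1,0,0,-1,0,0,0],[1,0,0,-2,0,0,0],[1,0,0,-3,0,0,0],[1,0,0,-4,0,0,0],[1,0,0,-4.5,0,0,0],[1,0,0,-4.5,0,0,0],[1,0,0,-4.5,0,0,0]])

```text
time_s: 3.93
eef_pos: [0.4912, -0.0365, 0.2504]
orientation: [0.997, -0.083, 0.002, 0.0]
wrist_force: [0.0, -0.3, -0.7]
opening: 0.0008
```

```bash
python3 - <<'E'
from h import *
delta((.673,.0400,.240)); snap('scene','scene5'); 
a=cv2.imread('pics/scene5.png')[130:270,205:395]
cv2.imwrite('pics/c5.png',cv2.resize(a,None,fx=4,fy=4,interpolation=cv2.INTER_CUBIC))
E
```

```text
t=3.93 pos [ 0.4912 -0.0365  0.2504] F [ 0.  -0.3 -0.7] open 0.0008
shift [ 4.164 -2.643  0.274] turn [ 0.03 -0.23  0.17]
```

View pics/c5.png

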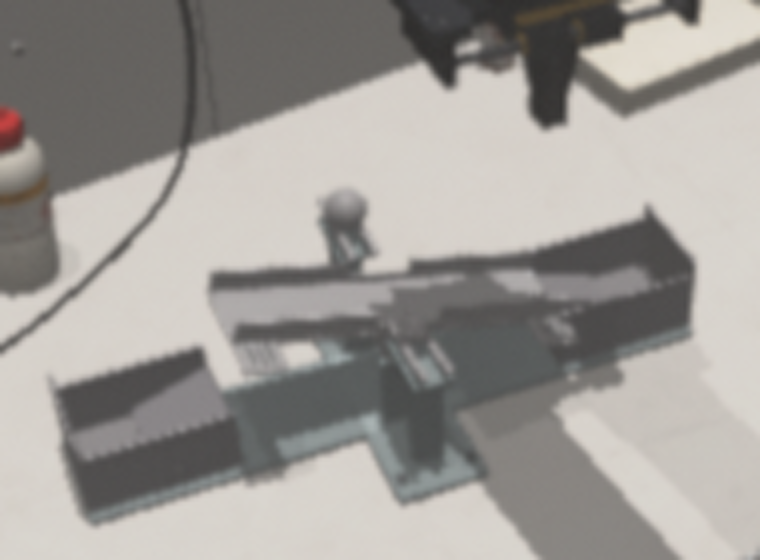

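Emit:
play_rows(commands=[[1,4.16,-2.64,0.2,0,0,0],[1,4.16,-2.64,0.2,0,0,0],[1,4.16,-2.64,0.2,0,0,0],[1,4.16,-2.64,0.2,0,0,0],[1,4.16,-2.64,0.2,0,0,0],[1,4.16,-2.64,0.2,0,0,0],[1,4.16,-2.64,0.2,0,0,0],[1,4.16,-2.64,0.2,0,0,0]])

```text
time_s: 4.65
eef_pos: [0.6705, 0.0398, 0.2387]
orientation: [0.997, -0.083, -0.002, 0.0]
wrist_force: [0.1, 0.8, 0.1]
opening: 0.0005
```

```bash
python3 - <<'E'
from h import *
delta((.673,.0400,.118)); snap('wrist','wrist6'); snap('scene','scene6')
E
```

```text
t=4.65 pos [0.6705 0.0398 0.2387] F [0.1 0.8 0.1] open 0.0005
shift [ 0.07  -0.018  3.017] turn [0.05 0.2  0.2 ]
```

View pics/scene6.png

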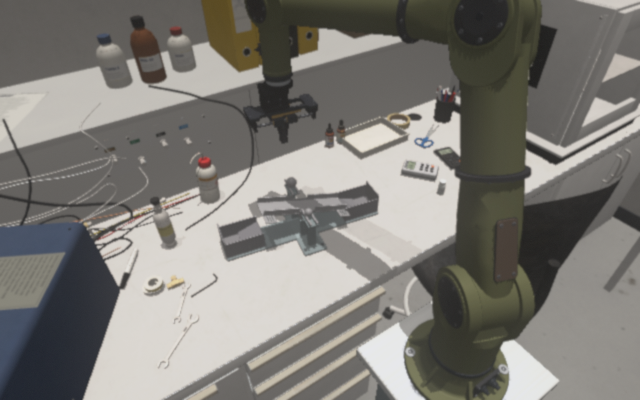

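Emit:
play_rows(commands=[[1,0.1,0,0.8,0,0,0.2],[1,0.1,0,1.6,0,0,0.2],[1,0.1,0,2.3,0,0,0.2],[1,0.1,0,2.7,0,0,0.2],[1,0.1,0,2.97,0,0,0.2],[1,0.1,0,2.97,0,0,0.2],[1,0.1,0,2.97,0,0,0.2]])

```text
time_s: 5.33
eef_pos: [0.6757, 0.0385, 0.1227]
orientation: [0.996, -0.086, 0.0, 0.0]
wrist_force: [0.6, -0.8, -0.1]
opening: 0.0004
```

```bash
python3 - <<'E'
from h import *
delta((.6004,.0524,.119)); snap('wrist','wrist7'); snap('scene','scene7'); snap('side','side7')
a=cv2.imread('pics/scene7.png')[130:240,225:375]; b=cv2.imread('pics/side7.png')[140:250,270:420]
cv2.imwrite('pics/c7.png',np.hstack([cv2.resize(x,None,fx=2.6,fy=2.6,interpolation=cv2.INTER_CUBIC) for x in (a,b)]))
E
```

```text
t=5.33 pos [0.6757 0.0385 0.1227] F [ 0.6 -0.8 -0.1] open 0.0004
shift [-1.913 -0.021  0.092] turn [ 0.03 -0.06 -0.08]
```

View pics/c7.png

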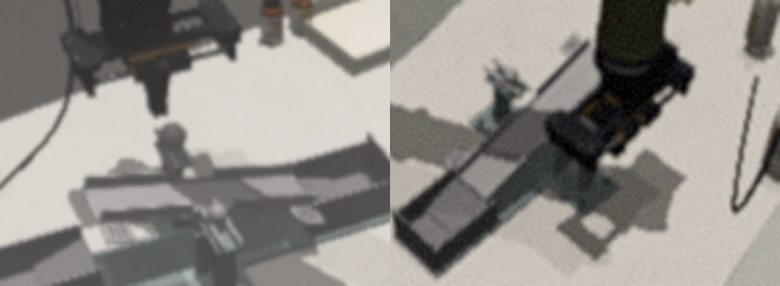

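View pics/wrist7.png

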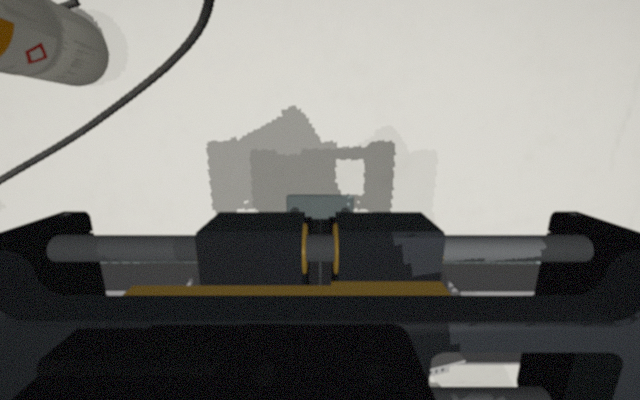

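Emit:
play_rows(commands=[[1,-0.25,0,0.08,0,0,0],[1,-0.5,0,0.08,0,0,0],[1,-0.75,0,0.08,0,0,0],[1,-1.0,0,0.08,0,0,0],[1,-1.25,0,0.08,0,0,0],[1,-1.5,0,0.08,0,0,0],[1,-1.75,0,0.08,0,0,0],[1,-2.0,0,0.08,0,0,0]])

```text
time_s: 6.15
eef_pos: [0.5968, 0.0531, 0.1196]
orientation: [0.996, -0.085, 0.001, -0.0]
wrist_force: [0.4, -0.1, 0.7]
opening: 0.0009
```

```bash
python3 - <<'E'
from h import *
delta((.6004,.0524,.119)); snap('scene','scene8'); snap('side','side8')
a=cv2.imread('pics/scene8.png')[130:260,215:385]; b=cv2.imread('pics/side8.png')[140:270,250:420]
cv2.imwrite('pics/c8.png',np.hstack([cv2.resize(x,None,fx=2.3,fy=2.3,interpolation=cv2.INTER_CUBIC) for x in (a,b)]))
E
```

```text
t=6.15 pos [0.5968 0.0531 0.1196] F [ 0.4 -0.1  0.7] open 0.0009
shift [0.092 0.003 0.015] turn [-0.01 -0.1  -0.02]
```

View pics/c8.png

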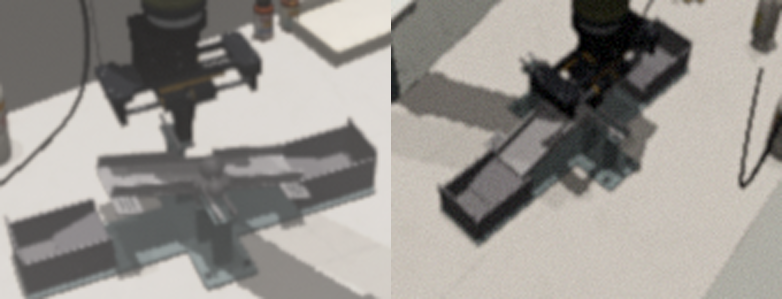

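Emit:
play_rows(commands=[[1,0.1,0,-0.5,0,0,0],[1,0.2,0,-1.2,0,0,0],[1,0.2,0,-2.2,0,0,0],[1,0.2,0,-3.2,0,0,0],[1,0.2,0,-4.0,0,0,0],[1,0.2,0,-4.0,0,0,0],[1,0.2,0,-4.0,0,0,0],[1,0.2,0,-4.0,0,0,0]])

```text
time_s: 6.92
eef_pos: [0.6047, 0.0512, 0.278]
orientation: [0.996, -0.085, -0.0, 0.0]
wrist_force: [0.1, -0.1, -1.1]
opening: 0.0008
```

```bash
python3 - <<'E'
from h import *
delta((.45,-.12,.28)); snap('scene','scene9'); snap('side','side9')
a=cv2.imread('pics/scene9.png')[130:260,215:385]; b=cv2.imread('pics/side9.png')[140:270,250:420]
cv2.imwrite('pics/c9.png',np.vstack([cv2.resize(x,None,fx=2.3,fy=2.3,interpolation=cv2.INTER_CUBIC) for x in (a,b)]))
E
```

```text
t=6.92 pos [0.6047 0.0512 0.278 ] F [ 0.1 -0.1 -1.1] open 0.0008
shift [-3.085  4.875 -0.048] turn [ 0.02  0.02 -0.04]
```

View pics/c9.png

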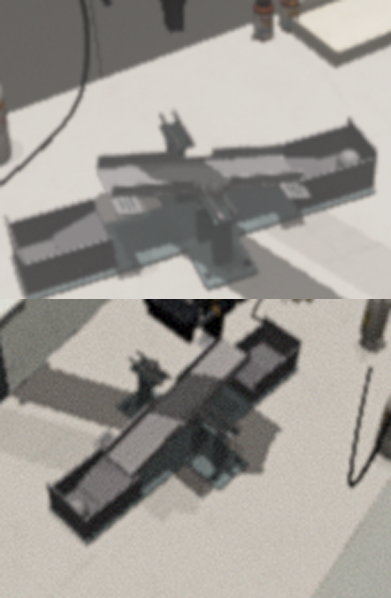

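Emit:
play_rows(commands=[[1,-3.1,3.0,0,0,0,0],[1,-3.1,3.0,0,0,0,0],[1,-3.1,3.0,0,0,0,0],[1,-3.1,3.0,0,0,0,0],[1,-3.1,3.0,0,0,0,0],[1,-3.1,3.0,0,0,0,0],[1,-3.1,3.0,0,0,0,0],[1,-3.1,3.0,0,0,0,0]])

```text
time_s: 7.68
eef_pos: [0.4629, -0.0446, 0.2781]
orientation: [0.996, -0.084, -0.0, -0.0]
wrist_force: [0.7, -0.9, -0.1]
opening: 0.0
```

Emit:
play_rows(commands=[[1,0,0,0,0,0,0],[1,0,0,0,0,0,0],[1,0,0,0,0,0,0],[1,0,0,0,0,0,0],[1,0,0,0,0,0,0],[1,0,0,0,0,0,0]])

```text
time_s: 8.18
eef_pos: [0.4623, -0.0456, 0.2785]
orientation: [0.996, -0.085, -0.0, -0.0]
wrist_force: [-0.5, 0.1, -0.5]
opening: 0.0005
```

```bash
python3 - <<'E'
from h import *
s,r=snap('wrist','wrist10'); print(s['time_s'],s['eef_pos']); snap('scene','scene10')
E
```

```text
8.1833 [ 0.46228104 -0.04562698  0.27846448]
```

View pics/wrist10.png

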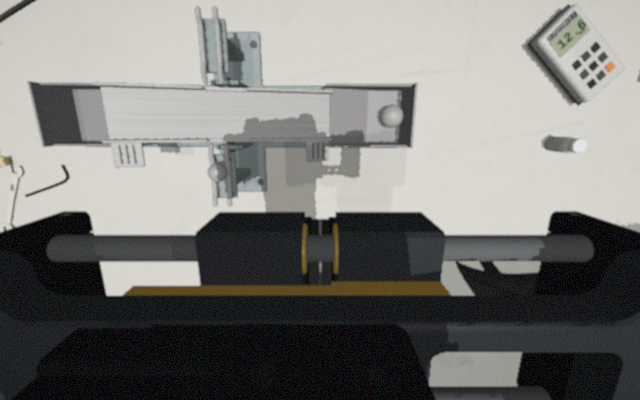

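View pics/scene10.png

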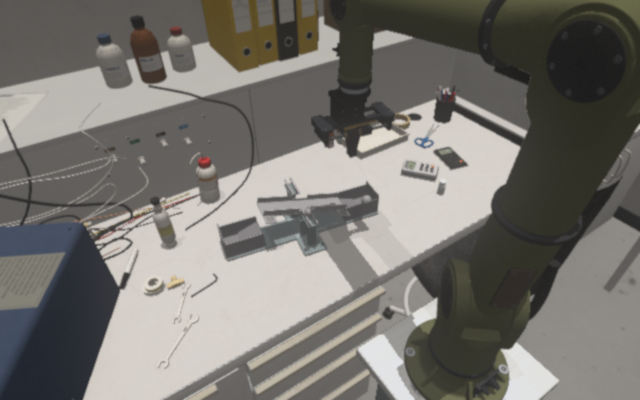

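```bash
python3 - <<'E'
from h import *
s,r=snap('wrist','wrist11'); W=wristcam(s,r)
def loc(p,c=(.556,.060),a=-.17):
    d=np.array(p)-c; return (np.array([[np.cos(a),np.sin(a)],[-np.sin(a),np.cos(a)]])@d).round(4)
print('large',loc(ray_z(W,(391,116),.030)),'small',loc(ray_z(W,(218,172),.117)))
a=cv2.imread('pics/wrist10.png').astype(int);b=cv2.imread('pics/wrist11.png').astype(int)
print(np.abs(a-b)[80:150,330:415].mean(), np.abs(a-b)[200:300].mean(), s['wrist_force'])
env.sign_off()
E
```

```text
large [ 2.00e-04 -2.19e-01] small [-0.065 -0.   ]
2.8806162464985996 4.7934270833333334 [ 0.39567149 -0.81453571  0.0611262 ]
the job is handed in; nothing more can be done
```

The job is done and handed in at about 8 s of the 40 s limit. The gate is tipped right and the large ball is at rest in the right-hand pocket.

- **Gate:** I pressed the raised right tab down with the closed fingertips. The gate rocked over to the right and was still tipped that way in the last pictures.
- **Large ball:** It was on the far rails, so I pushed it toward the robot, off the end and onto the gate. The last wrist picture puts it at sorter x 0, y -219 mm, inside the pocket. Two frames about 0.1 s apart show no movement there beyond image noise.
- **Small ball:** It measures x -65 mm, y 0 on its rails, the same as before.
- **Bystanders:** The meter, vial and tee look undisturbed in the pictures; I did not measure them separately.
- **Robot:** The arm finished clear of everything, and wrist forces stayed within about 2 N at every reading.

No check failed. One point disagreed slightly: triangulating the balls from all three cameras gave heights 2–4 mm above the stated ones, so I used the stated heights.

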